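# Clamp a chromatography column in the V-block column vice

### The job

Clamp the longer of the two steel columns in the column vice so that its end fitting can be worked on: lay it in the two V-blocks, push it along them until its end nut bears on the fork with some 6 to 10 N (over 15 N would jar the packing inside), and only then swing the hinged strap over it and press the strap down until the spring catch snaps over its end. Press no harder than 40 N anywhere on the vice, leave the column clamped there, with its nut at the fork, and everything else on the bench where it is.

Things in the scene. Friction and masses are not known exactly. Their poses are not given: they have to be found in the camera images.
- column: the longer steel column, 158 mm, some 90 g, lying flat. Tube 12 mm across, bare for 52 mm either side of its middle; at each end a hexagonal nut 16 mm long, 19 wide, 16 high (52 to 68 mm from the middle), then a plug 7 mm across (to 79 mm). Ends alike. Origin: mid-length, on the underside, 8 mm below the tube's axis; y runs along the tube; z up at the start (it may later roll)
- column_mid (a point): the point on the column's axis at the middle of its length
- fixture: the column vice, aluminium, fixed to the bench: base plate 100 mm (x) by 156 mm (y = -58 to +98), top at z = 12 mm; on it two V-blocks in line along y, the fork at the +y end, and the hinged strap and its catch at y = -35 mm. Strap hinge on the +x side, catch on the -x side. Origin: centre of the vice, on the underside; z up
- v_mid (a point): point on the axis of a 12 mm tube lying in the Vs: vice x = 0, y = 0, z = 42 mm; the axis runs along y. 90-degree V-blocks, 21 mm wide at the top, tops at z = 44 mm, at y = -42 to -24 and 22 to 36 mm; between them a gap for the fingers, clear down to the base plate. The column's nuts lie outside the blocks: with its middle below y = -16 or above 10 mm a nut meets a block
- end_fork: the fork's bracket. In front of it (towards -y) a rigid steel fork blade, 38 mm wide, top at z = 52 mm, slot 12 mm wide, open upwards, for the end plug (slot floor z = 33). The blade is locked where its last user left it, its bearing face anywhere from 7 mm nearer to 7 mm farther than this origin, and this is not measured: feel for it. Origin: vice x = 0, y = 68, z = 0 mm; axes as the vice's
- strap (a joint): angle of the strap, rad: 0 closed, level over the column; grows as it swings up and away to the vice's +x side; 1.57 upright; stops at 2.2. Stays where left (slight friction). The last 0.15 rad goes against the sprung pad and the catch: 8 to 14 N down at strap_press; the catch then snaps over the strap's tip and holds it at 0 to 0.03. Rubber buffer below -0.02
- strap_hinge (a point): point on the hinge line (which runs along the vice's y) at the middle of the strap's width: vice x = 26, y = -35, z = 53 mm. The strap is a steel bar 16 mm wide, 5 mm thick, 54 mm from the hinge line to its rounded tip; pushed from its outer (+x) side it swings over. The lugs of the hinge reach up to z = 59 mm
- strap_press (a point): centre of the top of the ribbed thumb pad (15 x 14 mm) on the strap, 38.5 mm from the hinge line; strap closed: vice x = -12.5, y = -35, z = 60 mm. The catch, a sloped hook at x = -43 to -25 mm with its top at z = 77 mm, stands beside it: fingertips up to 10 mm either side along x have room, and any width along y
- strap_pad: the sprung rubber pad under the strap (8 x 14 mm, 26 mm from the hinge) that bears on the tube with about 6 N when the strap is caught over a seated column. Its origin is on the hinge line, at the middle of the strap's width; it turns with the strap
- short_column: a shorter steel chromatography column of the same make, 19 x 128 x 16 mm (tube 12 mm across, end nuts 16 mm); not to be used
- spanner_a: small open-ended spanner, 19 x 128 x 5 mm, lying right of the columns; leave alone
- spanner_b: open-ended spanner, 23 x 146 x 5 mm, beside the other one; leave alone
- fitting_dish: round white dish of small brass fittings, 60 mm across, 13 mm high; leave alone
- tube_cutter: small rounded box-shaped tubing cutter, 34 x 60 x 26 mm; leave alone
- filter_box: small white carton, 45 x 85 x 30 mm; leave alone
- standard: small brown bottle with black cap, 48 mm across, 91 mm high; leave alone
- reagent: brown bottle, 60 mm across, 111 mm high; leave alone
- wash_bottle: white wash bottle with bent spout, 88 x 60 x 184 mm; leave alone

How it is judged:
On the way, in this order (a step that is already met when the one before it is completed fails the run):
1. the long column lies down in both V-blocks, pushed with at least 5 N against the fork, the strap still open (z of column_mid in the frame of fixture between 0.0395 and 0.044 m and x of column_mid in the frame of fixture between -0.002 and 0.002 m and angle between the y axis of column and the y axis of fixture, either way round below 0.05 rad and distance between column_mid and fork_blade_c2 below 0.0763 m and contact force between end_fork and column above 5 N and value of joint strap above 1 rad), for 0.1 s.
2. the strap is closed under the catch and its pad presses on the column (value of joint strap below 0.045 rad and contact force between strap_pad and column above 3 N and z of column_mid in the frame of fixture between 0.0395 and 0.044 m and x of column_mid in the frame of fixture between -0.002 and 0.002 m and angle between the y axis of column and the y axis of fixture, either way round below 0.05 rad and distance between column_mid and fork_blade_c2 below 0.0763 m), for 0.2 s.
At the end, for the whole second after the job is handed in: long column in both Vs (axis within 2 mm sideways, -2.5/+2 mm in height, 0.05 rad), end nut within 2 mm of the fork blade (it bears when column_mid is 74.3 mm from the blade's lower part, fork_blade_c2), strap caught (under 0.045 rad), pad on the column with over 3 N, at rest (all of step 2 and linear speed of column below 0.02 m/s); the robot touches nothing.
It fails at once if the column is pushed against the fork with more than 15 N (contact force between end_fork and column above 15 N).
It fails at once if the column is pressed into the V-blocks with more than 40 N (56 N summed over the slanting faces) (contact force between column and fixture above 56 N).
It fails at once if the robot presses on the vice or its strap with more than 40 N (contact force between any of the fingers, the arm and fixture above 40 N).
It fails at once if another thing on the bench is moved by more than 2 cm (distance of any of short_column, spanner_a, spanner_b, fitting_dish, tube_cutter, filter_box, standard, reagent, wash_bottle from where it was at the start of the episode above 0.02 m).
It also fails if it takes over 72 s, if anything falls off the work surface, if the arm or the gripper's body presses on something with over 40 N, if the wrist force passes 120 N, or if a joint passes its speed limit or range.

### The arm

A 7-joint arm with a two-finger parallel gripper is mounted at the origin on a cart in front of the work surface, level with it; the furniture and walls round the work are solid. World frame = base frame: x ahead of the robot, y to its left, z up, the work surface at z = 0. Lengths are in m, angles in rad, forces in N, time in s.
With the tool pointing down it reaches from about 0.425 to 0.925 m from the base axis. Payload 6.8 kg.
Tool frame: the origin (TCP) lies at the very end of the fingers, on their centre line; the grasp point (between the pads) lies 19 mm behind it; z points along the fingers, y is the line along which they close (so a half turn about z gives the same grasp; the last joint's range is limited). The gripper opens to 85 mm and grips with 20 to 120 N. Pads are 22 mm wide; open, the fingers measure 114 mm over their backs; the gripper's body (76 mm by 85 mm) begins 54 mm behind the grasp point. The pads swing forward as they close: fully open they stand 13 mm farther back than shut.
Start: joints at [-1.335, 0.477, 0.022, 1.555, -0.011, 1.109, -0.083], TCP at [0.228, 0.636, 0.231] pointing down, gripper open.
Joint ranges: [-2.96, 2.96], [-0.34, 2.1], [-1.41, 1.46], [0.24, 2.44], [-1.37, 4.51], [0.17, 1.92], [-2.96, 2.96]. Speed limits (rad/s): [2.39, 2.39, 3.14, 3.14, 3.14, 3.14, 3.14].

### API

Orientations are given as a unit quaternion [w, x, y, z].
In Python, from station import bot gives the robot as it stands. The module is installed in compiled form; this text tells all that it offers.
- The arm moves only by the shell command python3 -m jog 'ROWS' [OPENING] [FORCE]. ROWS is JSON, a list of rows, each a list of 4 numbers: the shift along the tool's x, y, z in cm, then the turn about the tool's z in rad. In form: [[x, y, z, spin], ...]. A call has 1 to 20 rows; each row is the pose to reach, as a shift and turn from the pose commanded when the call began, along the tool's axes at that moment; what a row does not reach only later rows make up. A row lasts 1/12 s, in which the tool goes at most 41.7 mm and 7.16 degrees, less where a joint would pass 70% of its speed; a pose out of reach is approached as far as the arm can. A call with a gripper value outside its range is refused whole. OPENING is the closure, from -1 (fully open) to 1 (shut), set as the call begins (- or left out, the last holds). The fingers move at their own pace and stop on an object; FORCE is the grip in N (left out, the last holds). Time passes only in rows, so rows that repeat a pose let the fingers close. It gives the time, the measured TCP pose, the force, the opening and the grip force at its end, in the units of the state.
- bot.get_obs(): the state, without advancing time (a new reading comes with each control period).
- bot.read_camera(name): name is "scene" or "top" or "wrist"; returns a dict with "pixels" (400x640x3 uint8, red, green, blue), "depth" (400x640 float32, m along the optical axis (not along the pixel's ray), 0 where there is no reading), "fovy" (degrees; the focal length in pixels is half the picture's height over the tangent of half this angle, whatever the lens; pixels are square), "cx", "cy" (the principal point, pixels), "pose" (4x4, takes a point from camera to world coordinates). Camera axes: x right, y down, z forward; pixel columns grow to the right and rows downward; lengths in m; the calibration is good to about 2 mm. A picture is of the moment at which its call begins.
- bot.hand_in(): hands the job in; it is judged then, once.
The state is a dict: "t": time; "q": joint angles; "joint_vel": joint speeds; "joint_torque": joint torques, N m; "eef_pos": TCP position; "tool_rot": TCP orientation; "contact_force": force on the tool from outside, world axes, zero at the start; "torque": the same for the moment, N m; "gripper_width": opening from 0.0 (shut) to 1.0 (fully open); "grasp_force": force on a finger pad.
Only numpy, scipy, OpenCV 4.12 (cv2) and the standard library are available. Lean on these libraries where they do the work, as an engineer would, in place of code of your own. Each camera call takes 0.05 s, during which the arm holds its last target. There are 200 camera calls.

## Working session

There is one attempt and no reset: what is moved stays moved. The work goes in short steps, Python scripts to look and compute and a shell command to move; the robot and the scene stay as the last step left them, time stands still between calls to the robot, and variables do not carry over. Pictures are saved under pics/ and viewed, at most 10 in all, crops included, and the job is handed in when it is done.

```bash
mkdir -p pics; python3 - <<'E'
from station import bot
import cv2,numpy as np,pickle
o=bot.get_obs();print({k:np.round(v,3).tolist() for k,v in o.items()})
d={}
for n in("scene","top"):
    c=bot.read_camera(n);d[n]=c;cv2.imwrite(f"pics/{n}0.png",c["pixels"][...,::-1]);print(n,c["fovy"],c["cx"],c["cy"],np.round(c["pose"],3).tolist())
pickle.dump(d,open("d0.pkl","wb"))
E
```

```text
{'t': 0.0, 'q': [-1.335, 0.478, 0.022, 1.556, -0.012, 1.109, -0.083], 'joint_vel': [-0.001, -0.0, -0.001, -0.001, -0.001, 0.0, -0.001], 'joint_torque': [-0.0, -59.646, 1.608, -28.119, 0.013, 0.01, -0.0], 'eef_pos': [0.227, 0.635, 0.23], 'tool_rot': [-0.0, 0.171, 0.985, -0.001], 'contact_force': [-0.434, -0.016, -0.571], 'torque': [-0.021, -0.027, -0.031], 'grasp_force': 0.0, 'gripper_width': 1.001}
scene 53.17092721202907 323.0332270982361 198.90309200429607 [[-0.5, -0.407, 0.764, -0.644], [-0.866, 0.236, -0.441, 0.622], [-0.0, -0.883, -0.47, 0.8], [0.0, 0.0, 0.0, 1.0]]
top 46.68620796059117 322.7371775987372 204.81428487690928 [[-0.014, -0.989, 0.15, 0.27], [-1.0, 0.015, 0.004, -0.055], [-0.006, -0.15, -0.989, 1.685], [0.0, 0.0, 0.0, 1.0]]
```

View pics/top0.png

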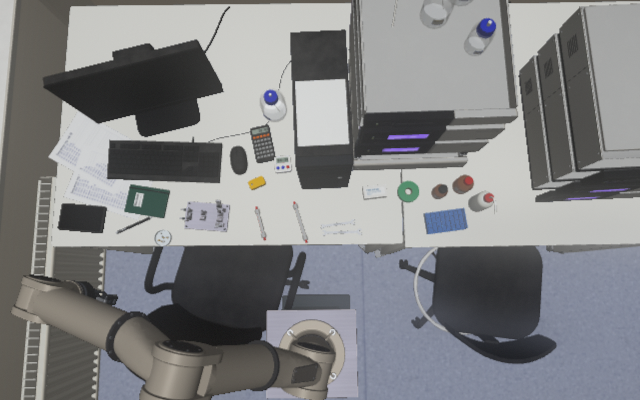

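View pics/scene0.png

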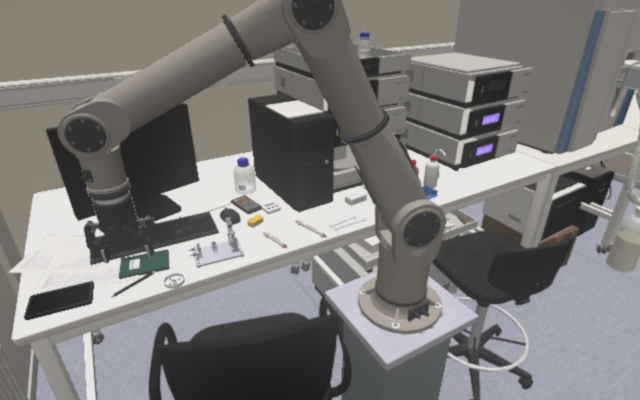

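The top view shows the vice at about (205,215), the short column at (261,223) and the long one at (300,222). The spanners are at (341,228) and the dish is at (163,238). I'll zoom in next.

```bash
cat > h.py <<'E'
import numpy as np,cv2
def f(c): return 200/np.tan(np.radians(c["fovy"]/2))
def ray(c,u,v,z):
    P=c["pose"];d=P[:3,:3]@np.array([(u-c["cx"])/f(c),(v-c["cy"])/f(c),1.]);o=P[:3,3]
    return o+d*(z-o[2])/d[2]
def proj(c,p):
    P=c["pose"];q=P[:3,:3].T@(np.asarray(p)-P[:3,3]);return np.array([c["cx"]+f(c)*q[0]/q[2],c["cy"]+f(c)*q[1]/q[2]])
def cloud(c):
    v,u=np.mgrid[:400,:640];Z=c["depth"]
    q=np.stack([(u-c["cx"])/f(c)*Z,(v-c["cy"])/f(c)*Z,Z],-1)
    return q@c["pose"][:3,:3].T+c["pose"][:3,3]
E
python3 - <<'E'
import pickle,cv2,numpy as np
from h import *
d=pickle.load(open("d0.pkl","rb"))
a=d["top"]["pixels"][190:250,150:350];b=d["scene"]["pixels"][190:300,150:380]
A=cv2.resize(a[...,::-1],(800,240),interpolation=cv2.INTER_CUBIC);B=cv2.resize(b[...,::-1],(690,330),interpolation=cv2.INTER_CUBIC)
B=cv2.copyMakeBorder(B,0,0,0,110,0)
cv2.imwrite("pics/crop0.png",np.vstack([A,B]))
c=d["top"]
for n,u,v,z in(("vice",205,215,.012),("short",261,223,.01),("long t",295,204,.01),("long b",305,241,.01)):print(n,ray(c,u,v,z).round(3))
p=cloud(c)
for n,r in(("vice",(slice(200,232),slice(180,232))),):
    q=p[r];print(q[...,2].round(3)[::3,::4])
E
```

```text
vice [0.493 0.382 0.012]
short [0.461 0.178 0.01 ]
long t [0.529 0.054 0.01 ]
long b [0.393 0.018 0.01 ]
[[ 0.003 -0.002 -0.003  0.005  0.003 -0.001 -0.001 -0.002  0.001  0.105
   0.005 -0.001  0.009]
 [-0.001  0.007  0.01   0.011  0.015  0.005  0.01   0.007  0.011  0.083
   0.088  0.003 -0.004]
 [ 0.002 -0.003  0.017  0.017  0.011  0.009  0.012  0.018  0.01   0.021
   0.077  0.018  0.007]
 [ 0.029  0.033  0.05   0.011  0.007  0.015  0.019  0.016  0.01   0.015
   0.055  0.028  0.017]
 [-0.001 -0.002  0.025  0.009  0.011  0.009  0.04   0.012  0.012  0.011
   0.055  0.011  0.013]
 [ 0.007 -0.002  0.05   0.013  0.01   0.014  0.027  0.017  0.006  0.012
   0.035  0.011  0.014]
 [ 0.032  0.034  0.049  0.008  0.021  0.048  0.029  0.016  0.008  0.002
   0.039 -0.001  0.005]
 [ 0.001  0.004  0.02   0.004  0.006  0.013  0.014  0.012  0.013  0.013
   0.034  0.012 -0.003]
 [-0.     0.013  0.018  0.009  0.015  0.014  0.012  0.013  0.02   0.069
   0.034  0.008  0.005]
 [ 0.008  0.018  0.013  0.014  0.006  0.008  0.012  0.016  0.013  0.004
   0.012  0.008 -0.001]
 [-0.005  0.003  0.002  0.001  0.002  0.     0.001  0.002  0.006  0.02
   0.012  0.011  0.003]]
```

View pics/crop0.png

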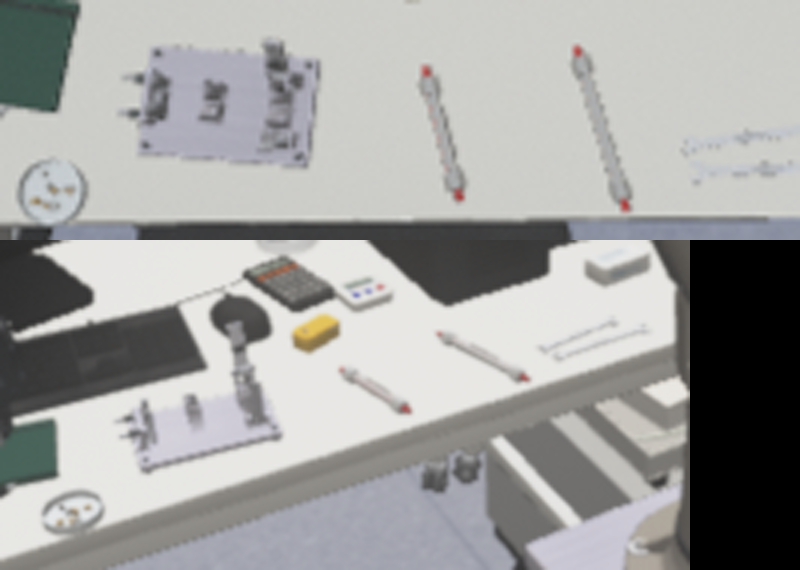

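The crop shows the vice with its fork on the image left (world +y) and its hinge on the far side (+x), at a yaw of about -4.5°. The strap is open. The long column runs from (578,50) to (625,205) in the crop. I'll go above the vice first and look with the wrist camera.

```bash
python3 -m jog '[[-29,-16.5,-5,1.3],[-29,-16.5,-5,1.3],[-29,-16.5,-5,1.3],[-29,-16.5,-5,1.3],[-29,-16.5,-5,1.3],[-29,-16.5,-5,1.3],[-29,-16.5,-5,1.3],[-29,-16.5,-5,1.3],[-29,-16.5,-5,1.3],[-29,-16.5,-5,1.3],[-29,-16.5,-5,1.3],[-29,-16.5,-5,1.3],[-29,-16.5,-5,1.3],[-29,-16.5,-5,1.3],[-29,-16.5,-5,1.3]]' -1 20; python3 - <<'E'
from station import bot
import cv2,numpy as np,pickle
c=bot.read_camera("wrist");c["obs"]=bot.get_obs();pickle.dump(c,open("w1.pkl","wb"));cv2.imwrite("pics/w1.png",c["pixels"][...,::-1]);print(c["fovy"],c["cx"],c["cy"],np.round(c["pose"],3).tolist())
E
```

```text
t: 1.35
eef_pos: [0.4447, 0.3825, 0.2811]
tool_rot: [0.0, 0.732, 0.681, -0.0]
contact_force: [-0.5, 0.2, -0.4]
gripper_width: 1.0
grasp_force: 0.0
64.37129609380577 322.69380599700503 199.45205572809982 [[0.997, -0.069, -0.02, 0.449], [-0.071, -0.959, -0.275, 0.452], [-0.0, 0.275, -0.961, 0.425], [0.0, 0.0, 0.0, 1.0]]
```

View pics/w1.png

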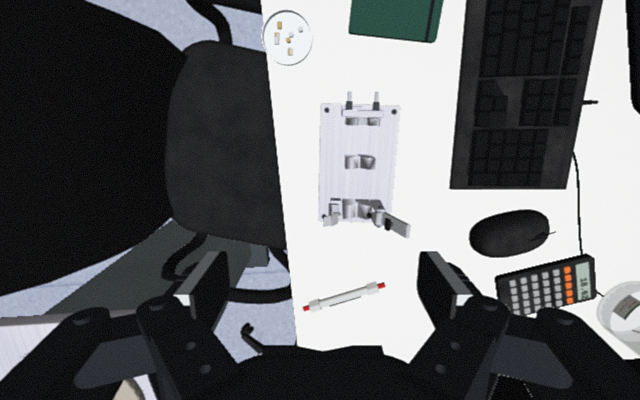

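The wrist view shows the vice plate at about (320–400, 103–221), with the fork prongs at (349,102) and (376,102) and the V-blocks at y≈160 and 210. The strap leans open to (405,230). Next I'll fit the vice pose.

```bash
python3 - <<'E'
import pickle,cv2,numpy as np
from h import *
c=pickle.load(open("w1.pkl","rb"));P=cloud(c);px=c["pixels"].astype(int)
print(px[150,330],px[150,300],px[205,300])
white=(px.min(-1)>225)
m=np.zeros((400,640),np.uint8);m[85:245,305:425]=~white[85:245,305:425]
m=cv2.morphologyEx(m,cv2.MORPH_OPEN,np.ones((3,3)))
n,l,s,_=cv2.connectedComponentsWithStats(m);i=1+np.argmax(s[1:,4]);m=(l==i);print(s[i])
# plate by depth noise check
z=P[...,2];print("plate z",np.median(z[140:190,322:335]),"table",np.median(z[140:190,300:312]))
# plate points: z in 5..20 mm within blob
k=m&(abs(z-.012)<.006);ys,xs=np.nonzero(k)
W=np.array([ray(c,u,v,.012)[:2] for u,v in zip(xs,ys)])
r=cv2.minAreaRect((W*1000).astype(np.float32));print("rect mm",r)
# V-block tops/others
for lo,hi in((.036,.048),(.048,.056)):
    k=m&(z>lo)&(z<hi);n,l,s,ce=cv2.connectedComponentsWithStats(k.astype(np.uint8))
    for j in range(1,n):
        if s[j,4]>12: print(lo,s[j],np.median(P[l==j],0).round(4),P[l==j].min(0).round(3),P[l==j].max(0).round(3))
a=cv2.resize(c["pixels"][90:250,300:430,::-1],None,fx=4.6,fy=3.7*1.0,interpolation=cv2.INTER_CUBIC);a=cv2.resize(c["pixels"][90:245,300:430,::-1],(504,600),interpolation=cv2.INTER_CUBIC);cv2.imwrite("pics/v1.png",a)
E
```

```text
[223 224 231] [243 244 242] [243 243 242]
[ 318   91   93  147 8798]
plate z 0.013103824935205122 table 0.001039026135200155
rect mm ((487.76220703125, 376.8646240234375), (155.29623413085938, 98.96243286132812), 84.42169952392578)
0.036 [342 100  41  25 353] [0.4954 0.4444 0.0407] [0.471 0.431 0.036] [0.518 0.459 0.048]
0.036 [345 157  14  12 155] [0.4785 0.387  0.0439] [0.471 0.379 0.036] [0.488 0.394 0.047]
0.036 [360 157  16  13 179] [0.4988 0.3849 0.0434] [0.49  0.377 0.036] [0.508 0.392 0.046]
0.036 [343 203  13  16 185] [0.4728 0.3256 0.0437] [0.465 0.316 0.036] [0.482 0.334 0.046]
0.036 [357 204  15  16 180] [0.4921 0.3247 0.0425] [0.484 0.314 0.036] [0.501 0.332 0.047]
0.036 [373 204  11   5  26] [0.5085 0.3301 0.0408] [0.504 0.327 0.036] [0.516 0.331 0.046]
0.048 [347 118  11   8  81] [0.4814 0.4358 0.0527] [0.475 0.431 0.051] [0.487 0.44  0.055]
0.048 [368 119  12   7  82] [0.506  0.4331 0.0527] [0.5   0.429 0.048] [0.512 0.437 0.054]
0.048 [374 206  11   6  25] [0.5079 0.3303 0.0534] [0.504 0.327 0.049] [0.516 0.333 0.056]
0.048 [367 213   5   6  25] [0.4969 0.321  0.0536] [0.494 0.318 0.049] [0.499 0.324 0.055]
0.048 [373 213   4  11  17] [0.5037 0.3133 0.0541] [0.502 0.31  0.048] [0.505 0.324 0.056]
```

View pics/v1.png

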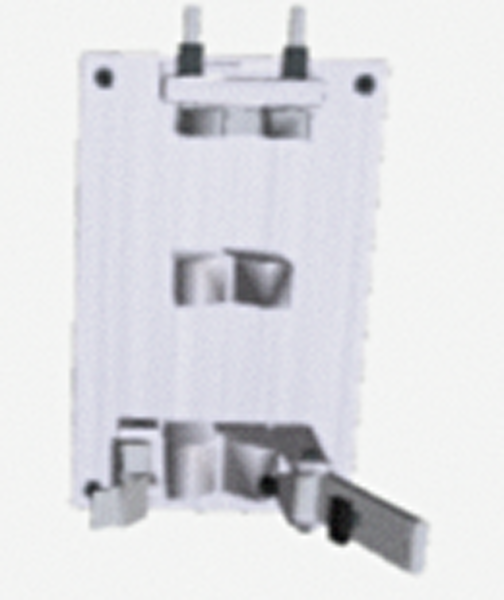

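The vice fit is good: the rectangle is 155×99 mm, the yaw is -5.6° and the origin is (0.4858, 0.3570). The V-block tops confirm it. Now to the long column.

```bash
python3 -m jog '[[-34,4,8,1.2],[-34,4,8,1.2],[-34,4,8,1.2],[-34,4,8,1.2],[-34,4,8,1.2],[-34,4,8,1.2],[-34,4,8,1.2],[-34,4,8,1.2],[-34,4,8,1.2],[-34,4,8,1.2],[-34,4,8,1.2],[-34,4,8,1.2],[-34,4,8,1.2],[-34,4,8,1.2],[-34,4,8,1.2]]'; python3 - <<'E'
from station import bot
import cv2,numpy as np,pickle
from h import *
c1=pickle.load(open("w1.pkl","rb"))
for a in(1.4,1.57,1.8,2.0,2.2):
    p=np.array([26+54*-np.cos(a),-35,53+54*np.sin(a)])/1000;t=np.radians(-5.6);C,S=np.cos(t),np.sin(t)
    w=[.4858+C*p[0]-S*p[1],.357+S*p[0]+C*p[1],p[2]];print(a,np.round(w,3),proj(c1,w).round(0))
c=bot.read_camera("wrist");c["obs"]=bot.get_obs();pickle.dump(c,open("w2.pkl","wb"));cv2.imwrite("pics/w2.png",c["pixels"][...,::-1])
px=c["pixels"].astype(int);P=cloud(c)
red=((px[...,0]>130)&(px[...,0]-px[...,1:].max(-1)>60)).astype(np.uint8)
n,l,s,ce=cv2.connectedComponentsWithStats(red)
for j in range(1,n):
    if s[j,4]>8:print(s[j],ce[j].round(1),ray(c,*ce[j],.008).round(4),np.median(P[l==j],0).round(4))
E
```

```text
t: 2.65
eef_pos: [0.4601, 0.0412, 0.2014]
tool_rot: [-0.0, 0.989, 0.15, 0.0]
contact_force: [-0.3, 0.1, -0.1]
gripper_width: 1.0
grasp_force: 0.0
1.4 [0.499 0.321 0.106] [378. 232.]
1.57 [0.508 0.32  0.107] [387. 233.]
1.8 [0.52  0.318 0.106] [398. 232.]
2.0 [0.531 0.317 0.102] [406. 231.]
2.2 [0.54  0.317 0.097] [414. 230.]
[187  71   5  11  51] [188.9  76.1] [0.5165 0.1978 0.008 ] [0.5165 0.1957 0.0131]
[327  98   6  11  58] [329.2 102.8] [0.5335 0.0572 0.008 ] [0.5335 0.0572 0.0128]
[195 188   5   8  36] [197.1 191.4] [0.4022 0.1674 0.008 ] [0.4039 0.1657 0.013 ]
[325 236   5   8  30] [326.7 239.5] [0.39   0.0148 0.008 ] [0.392  0.0156 0.0129]
```

View pics/w2.png

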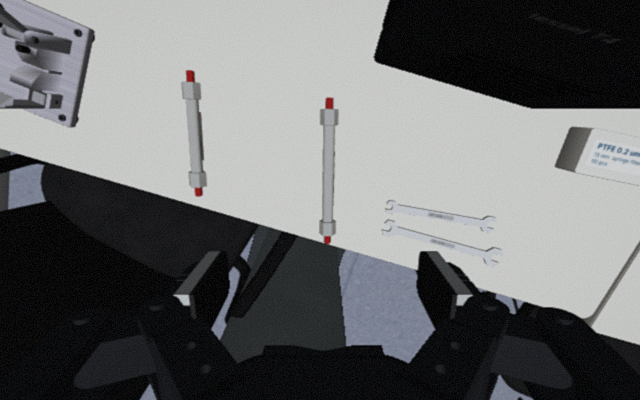

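The plugs of the long column are at (329,103) and (327,240), 149.6 mm apart against 147 expected, so it is confirmed as the long one. Its middle is at (0.4618, 0.0360) and its axis at 16.5°. I'll descend and grip.

```bash
python3 -m jog '[[0,0.55,4,0.014],[0,0.55,8,0.014],[0,0.55,12,0.014],[0,0.55,15,0.014],[0,0.55,17,0.014],[0,0.55,18,0.014],[0,0.55,18.5,0.014],[0,0.55,19,0.014],[0,0.55,19.4,0.014],[0,0.55,19.7,0.014],[0,0.55,19.7,0.014]]' 0 40; python3 -m jog '[[0,0,0,0],[0,0,0,0],[0,0,0,0],[0,0,0,0],[0,0,0,0],[0,0,0,0],[0,0,0,0],[0,0,0,0],[0,0,0,0],[0,0,0,0]]' 1 40
```

```text
t: 3.62
eef_pos: [0.4621, 0.0354, 0.0047]
tool_rot: [-0.0, 0.99, 0.142, 0.001]
contact_force: [-0.8, 0.9, -0.4]
gripper_width: 0.506
grasp_force: 0.0
t: 4.45
eef_pos: [0.462, 0.0353, 0.0049]
tool_rot: [-0.0, 0.99, 0.141, 0.0]
contact_force: [-1.3, 0.1, 5.1]
gripper_width: 0.115
grasp_force: 39.0
```

Gripped. Now lift, carry to above the vice and turn.

```bash
python3 -m jog '[[0,0,-1,0],[0,0,-3,0],[0,0,-6,0],[0,0,-9,0],[0,0,-12,0],[0,0,-15,0],[1,-3,-15,-0.1],[2,-6,-15,-0.2],[3,-9,-15,-0.3],[4,-12,-15,-0.4],[5,-14,-15,-0.52],[6,-16,-15,-0.64],[7,-19,-15,-0.76],[8,-22,-15,-0.88],[9,-25,-15,-1],[10,-27,-15,-1.1],[10.6,-28.5,-15,-1.19],[10.96,-29.5,-15,-1.19],[10.96,-29.5,-15,-1.19],[10.96,-29.5,-15,-1.19]]'; python3 - <<'E'
from station import bot
import cv2,numpy as np,pickle
from h import *
c=bot.read_camera("wrist");c["obs"]=o=bot.get_obs();pickle.dump(c,open("w3.pkl","wb"));cv2.imwrite("pics/w3.png",c["pixels"][...,::-1])
print(o["eef_pos"],o["tool_rot"],o["contact_force"],o["gripper_width"],o["grasp_force"])
px=c["pixels"].astype(int);P=cloud(c)
red=((px[...,0]>110)&(px[...,0]-px[...,1:].max(-1)>50)).astype(np.uint8)
n,l,s,ce=cv2.connectedComponentsWithStats(red)
for j in range(1,n):
    if s[j,4]>8:print(s[j],ce[j].round(1),ray(c,*ce[j],o["eef_pos"][2]+.003).round(4),np.median(P[l==j],0).round(4))
E
```

```text
t: 6.12
eef_pos: [0.4841, 0.3482, 0.1544]
tool_rot: [0.0, 0.741, 0.671, -0.0]
contact_force: [-1.1, -0.2, -1.7]
gripper_width: 0.116
grasp_force: 39.3
[0.4842489  0.34738011 0.15432786] [ 4.25079735e-04  7.41704578e-01  6.70726362e-01 -5.33984377e-04] [-1.06339379  0.38069596 -2.04089565] 0.11958562195363331 39.328426122665405
[313  81  19  28 501] [321.6  94.6] [0.4906 0.4232 0.1573] [0.4906 0.423  0.1617]
[625 290  12  51 419] [630.8 314.9] [0.6378 0.3004 0.1573] [0.7868 0.182  0.0153]
```

View pics/w3.png

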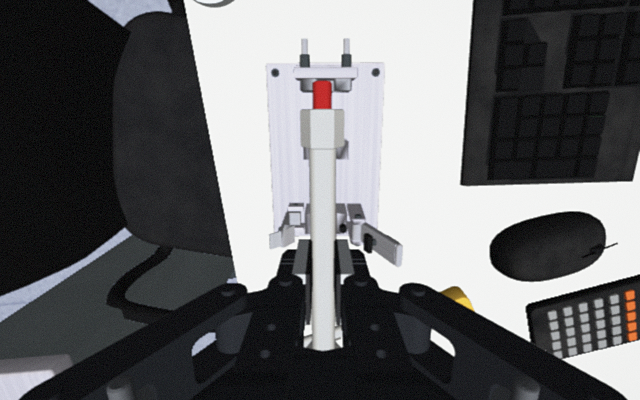

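The column is held straight above the vice: the plug is at (322,95), the nut at (322,128) and the fork blade at (295–358, 73). I'll descend partway and check the lateral fit.

```bash
python3 -m jog '[[0,0.1,3,0],[0,0.1,6,0],[0,0.1,8,0],[0,0.1,9,0],[0,0.1,9.7,0],[0,0.1,9.7,0],[0,0.1,9.7,0]]'; python3 - <<'E'
from station import bot
import cv2,numpy as np,pickle
from h import *
c=bot.read_camera("wrist");c["obs"]=o=bot.get_obs();pickle.dump(c,open("w4.pkl","wb"));cv2.imwrite("pics/w4.png",c["pixels"][60:300,180:460,::-1].repeat(2,0).repeat(2,1))
E=np.array(o["eef_pos"]);print(E,o["contact_force"])
px=c["pixels"].astype(int)
red=((px[...,0]>110)&(px[...,0]-px[...,1:].max(-1)>50)).astype(np.uint8)
n,l,s,ce=cv2.connectedComponentsWithStats(red);R=np.array([[.9952,.0976],[-.0976,.9952]])
for j in range(1,n):
    if s[j,4]>100:
        w=ray(c,*ce[j],E[2]+.003);print(s[j],ce[j].round(1),w.round(4),"vice",((w[:2]-[.4858,.357])@R.T if 0 else R.T@(w[:2]-[.4858,.357])).round(4))
print("tcp vice",(R.T@(E[:2]-[.4858,.357])).round(4))
for p in([0,.074,.052],[-.019,.074,.052],[.019,.074,.052],[0,.029,.044]):
    w=np.r_[[.4858,.357]+R@np.array(p[:2]),p[2]];print(p,proj(c,w).round(1))
E
```

```text
t: 6.75
eef_pos: [0.4859, 0.3487, 0.0581]
tool_rot: [0.0, 0.741, 0.672, 0.0]
contact_force: [-0.1, 0.3, -0.9]
gripper_width: 0.116
grasp_force: 39.3
[0.48617833 0.34913207 0.05856623] [-0.03246696  0.53931382 -0.87824541]
[314  81  17  28 421] [322.1  94.6] [0.4925 0.4236 0.0616] vice [0.0002 0.067 ]
tcp vice [ 0.0011 -0.0078]
[0, 0.074, 0.052] [321.6  78.8]
[-0.019, 0.074, 0.052] [278.7  78.8]
[0.019, 0.074, 0.052] [364.6  78.8]
[0, 0.029, 0.044] [321.8 175.1]
```

View pics/w4.png

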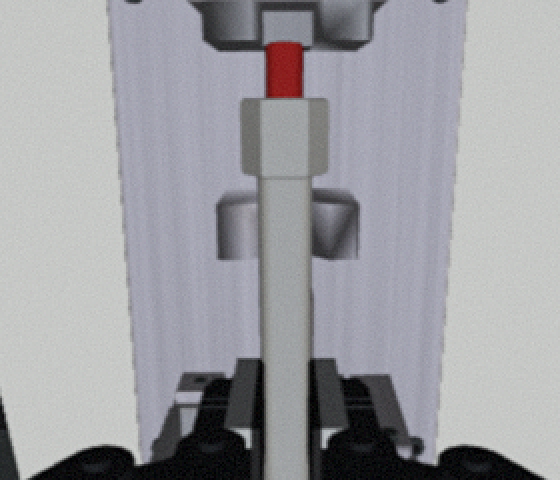

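The column is centred over the V (218–358 in the crop) and the fork slot, with the plug at (284,70). I'll lower it gently.

```bash
python3 -m jog '[[0,0,0.5,0],[0,0,1,0],[0,0,1.4,0],[0,0,1.6,0],[0,0,1.75,0],[0,0,1.85,0],[0,0,1.85,0]]';python3 -m jog '[[0,0,0.05,0],[0,0,0.1,0],[0,0,0.1,0]]'
```

```text
t: 7.38
eef_pos: [0.4861, 0.349, 0.0391]
tool_rot: [0.0, 0.741, 0.672, 0.001]
contact_force: [2.2, -1.1, 0.2]
gripper_width: 0.118
grasp_force: 39.6
t: 7.63
eef_pos: [0.4864, 0.3491, 0.0387]
tool_rot: [0.0, 0.741, 0.672, 0.001]
contact_force: [1.6, -1.1, 4.9]
gripper_width: 0.122
grasp_force: 40.0
```

Seated, with about 5 N upward. Now push along +y, feeling for the fork.

```bash
python3 -m jog '[[0.1,0,0,0],[0.2,0,0,0],[0.3,0,0,0],[0.4,0,0,0],[0.5,0,0,0],[0.5,0,0,0]]'
```

```text
t: 8.13
eef_pos: [0.4865, 0.3494, 0.0385]
tool_rot: [0.002, 0.742, 0.671, -0.002]
contact_force: [-0.8, -10.9, 13.2]
gripper_width: 0.117
grasp_force: 40.8
```

```bash
python3 -m jog '[[0.05,0,0,0],[0.1,0,0,0],[0.15,0,0,0],[0.2,0,0,0],[0.2,0,0,0]]'
```

```text
t: 8.55
eef_pos: [0.4865, 0.3496, 0.0384]
tool_rot: [0.002, 0.742, 0.671, -0.003]
contact_force: [-2.0, -14.4, 16.0]
gripper_width: 0.117
grasp_force: 41.1
```

It was blocked after only 0.5 mm, with z force rising too. I'll ease back and look.

```bash
python3 -m jog '[[-0.3,0,-0.1,0],[-0.6,0,-0.1,0],[-0.7,0,-0.1,0],[-0.7,0,-0.1,0]]'; python3 - <<'E'
from station import bot
import cv2,numpy as np,pickle
from h import *
c=bot.read_camera("wrist");c["obs"]=o=bot.get_obs();pickle.dump(c,open("w5.pkl","wb"))
a=c["pixels"][60:200,240:400,::-1];cv2.imwrite("pics/w5.png",cv2.resize(a,(640,560),interpolation=cv2.INTER_CUBIC))
px=c["pixels"].astype(int)
red=((px[...,0]>110)&(px[...,0]-px[...,1:].max(-1)>50)).astype(np.uint8)
n,l,s,ce=cv2.connectedComponentsWithStats(red);R=np.array([[.9952,.0976],[-.0976,.9952]])
for j in range(1,n):
    if s[j,4]>60:
        w=ray(c,*ce[j],.042);print(s[j],ce[j].round(1),"vice",(R.T@(w[:2]-[.4858,.357])).round(4))
for p in([0,.061,.052],[0,.068,.052],[0,.075,.052],[0,.029,.044],[0,.061,.05]):
    w=np.r_[[.4858,.357]+R@np.array(p[:2]),p[2]];print(p,proj(c,w).round(1))
E
```

```text
t: 8.88
eef_pos: [0.486, 0.3495, 0.0392]
tool_rot: [0.0, 0.741, 0.672, 0.001]
contact_force: [3.3, -1.1, 2.2]
gripper_width: 0.119
grasp_force: 39.6
[316  81  14  28 383] [322.5  94.5] vice [0.0003 0.0678]
[0, 0.061, 0.052] [321.8 111.4]
[0, 0.068, 0.052] [321.8  92.8]
[0, 0.075, 0.052] [321.8  73.6]
[0, 0.029, 0.044] [321.8 185.3]
[0, 0.061, 0.05] [321.8 111.3]
```

View pics/w5.png

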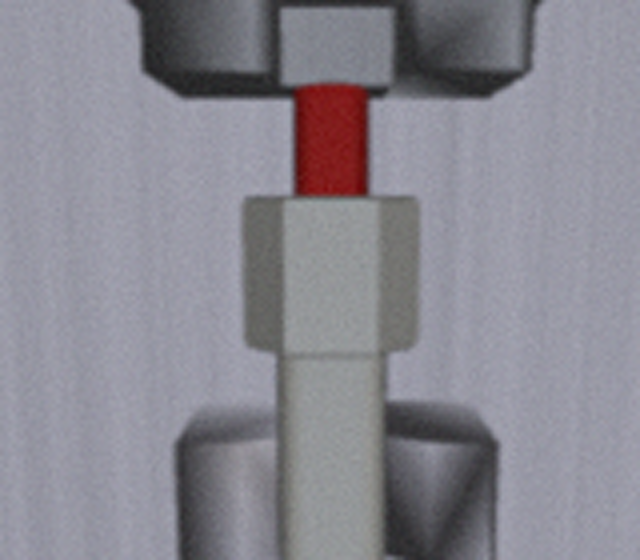

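The plug (332,140 in the crop) is aligned with the slot, and the nut is still about 10 mm short of the blade. The block was V friction building up from the downward load. I'll lift off slightly and push again.

```bash
python3 -m jog '[[0,0,-0.05,0],[0,0,-0.08,0],[0.1,0,-0.08,0],[0.2,0,-0.08,0],[0.3,0,-0.08,0],[0.4,0,-0.08,0],[0.4,0,-0.08,0]]'
```

```text
t: 9.52
eef_pos: [0.4858, 0.3518, 0.0395]
tool_rot: [0.0, 0.741, 0.672, -0.001]
contact_force: [3.0, -2.8, 1.9]
gripper_width: 0.118
grasp_force: 39.7
```

```bash
python3 -m jog '[[0,0.05,-0.03,0],[0.1,0.1,-0.03,0],[0.2,0.1,-0.03,0],[0.3,0.1,-0.03,0],[0.4,0.1,-0.03,0],[0.4,0.1,-0.03,0]]'
```

```text
t: 10.02
eef_pos: [0.4864, 0.3575, 0.0397]
tool_rot: [-0.0, 0.74, 0.672, -0.0]
contact_force: [1.7, -0.4, 0.0]
gripper_width: 0.119
grasp_force: 39.5
```

```bash
for i in 1; do python3 -m jog '[[0.1,0,0,0],[0.2,0,0,0],[0.2,0,0,0]]'; done
```

```text
t: 10.27
eef_pos: [0.4866, 0.3595, 0.0397]
tool_rot: [-0.0, 0.74, 0.672, -0.0]
contact_force: [0.2, -0.6, -0.6]
gripper_width: 0.118
grasp_force: 39.5
```

```bash
python3 -m jog '[[0.05,0,0,0],[0.1,0,0,0],[0.1,0,0,0]]'
```

```text
t: 10.52
eef_pos: [0.4871, 0.36, 0.0398]
tool_rot: [-0.0, 0.74, 0.672, -0.0]
contact_force: [-0.4, 0.2, -0.3]
gripper_width: 0.115
grasp_force: 39.5
```

```bash
python3 -m jog '[[0.05,0,0,0],[0.1,0,0,0],[0.1,0,0,0]]'
```

```text
t: 10.77
eef_pos: [0.4874, 0.3609, 0.0399]
tool_rot: [-0.0, 0.741, 0.672, 0.0]
contact_force: [-0.0, 0.1, -0.3]
gripper_width: 0.116
grasp_force: 39.5
```

```bash
python3 -m jog '[[0.05,0,0,0],[0.1,0,0,0],[0.1,0,0,0]]'
```

```text
t: 11.02
eef_pos: [0.4874, 0.3611, 0.0397]
tool_rot: [0.0, 0.741, 0.672, -0.001]
contact_force: [-0.7, -1.7, -0.6]
gripper_width: 0.119
grasp_force: 39.5
```

```bash
python3 -m jog '[[0.05,0,0,0],[0.1,0,0,0],[0.1,0,0,0]]'
```

```text
t: 11.27
eef_pos: [0.4874, 0.3611, 0.0396]
tool_rot: [0.0, 0.741, 0.672, -0.001]
contact_force: [-1.5, -5.0, -0.2]
gripper_width: 0.114
grasp_force: 39.4
```

```bash
python3 -m jog '[[0.05,0,0,0],[0.1,0,0,0],[0.1,0,0,0]]'
```

```text
t: 11.52
eef_pos: [0.4874, 0.3612, 0.0394]
tool_rot: [0.001, 0.741, 0.671, -0.002]
contact_force: [-1.9, -6.6, 0.8]
gripper_width: 0.117
grasp_force: 39.4
```

The nut is on the fork, matching the estimated blade face at about y=73 mm. I'll push to about 8 N and hold.

```bash
python3 -m jog '[[0.05,0,0,0],[0.07,0,0,0],[0.07,0,0,0],[0.07,0,0,0],[0.07,0,0,0]]'
```

```text
t: 11.93
eef_pos: [0.4874, 0.3612, 0.0393]
tool_rot: [0.001, 0.741, 0.671, -0.002]
contact_force: [-1.3, -7.4, 1.3]
gripper_width: 0.115
grasp_force: 39.5
```

```bash
python3 -m jog '[[0.05,0,0,0],[0.08,0,0,0],[0.08,0,0,0],[0.08,0,0,0],[0.08,0,0,0]]'; python3 -m jog '[[-0.1,0,0.05,0],[-0.2,0,0.1,0],[-0.3,0,0.1,0],[-0.33,0,0.1,0],[-0.33,0,0.1,0]]'
```

```text
t: 12.35
eef_pos: [0.4874, 0.3612, 0.0393]
tool_rot: [0.001, 0.741, 0.671, -0.003]
contact_force: [-1.0, -9.5, 1.6]
gripper_width: 0.119
grasp_force: 39.6
t: 12.77
eef_pos: [0.4876, 0.3611, 0.0391]
tool_rot: [0.0, 0.741, 0.672, -0.0]
contact_force: [-1.7, -5.3, 4.6]
gripper_width: 0.118
grasp_force: 39.8
```

```bash
python3 -m jog '[[0,0,0,0],[0,0,0,0],[0,0,0,0],[0,0,0,0],[0,0,0,0],[0,0,0,0]]' 0 40; python3 -m jog '[[0,0,-1,0],[0,0,-3,0],[0,0,-6,0],[0,0,-9,0],[0,0,-12,0],[0,0,-15,0],[0,0,-15,0],[0,0,-15,0]]'; python3 - <<'E'
from station import bot
import cv2,numpy as np,pickle
from h import *
c=bot.read_camera("wrist");c["obs"]=o=bot.get_obs();pickle.dump(c,open("w6.pkl","wb"));cv2.imwrite("pics/w6.png",c["pixels"][...,::-1])
px=c["pixels"].astype(int)
red=((px[...,0]>110)&(px[...,0]-px[...,1:].max(-1)>50)).astype(np.uint8)
n,l,s,ce=cv2.connectedComponentsWithStats(red);R=np.array([[.9952,.0976],[-.0976,.9952]])
for j in range(1,n):
    if s[j,4]>25:
        w=ray(c,*ce[j],.042);print(s[j],ce[j].round(1),"vice",(R.T@(w[:2]-[.4858,.357])).round(4))
E
```

```text
t: 13.27
eef_pos: [0.4875, 0.3624, 0.0389]
tool_rot: [-0.0, 0.74, 0.672, 0.0]
contact_force: [0.1, -1.4, -0.6]
gripper_width: 0.496
grasp_force: 0.0
t: 13.93
eef_pos: [0.4887, 0.3628, 0.1917]
tool_rot: [-0.0, 0.741, 0.672, 0.003]
contact_force: [-0.5, 0.1, -0.8]
gripper_width: 0.505
grasp_force: 0.0
[317  99   9  14 115] [321.1 105.4] vice [0.0007 0.0789]
[318 256   8   8  52] [321.6 259.2] vice [ 0.0011 -0.0706]
[587 284  13  47 342] [593.3 307.2] vice [ 0.2902 -0.1269]
[355 310  10   8  55] [359.7 313.4] vice [ 0.0418 -0.1342]
```

View pics/w6.png

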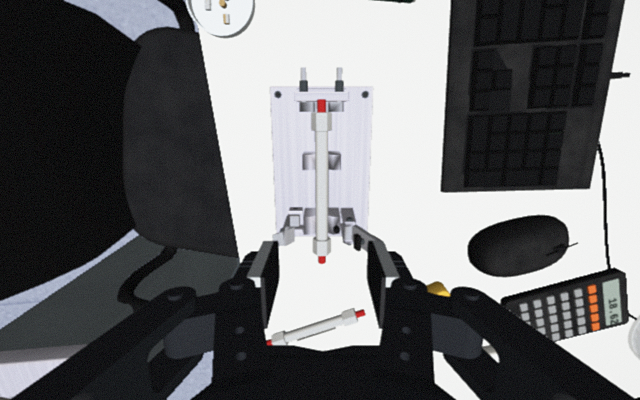

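The column lies in both Vs, with its plugs at (321,105) and (321,259) and its middle at vice y≈+4.5 mm. The strap is still open at about (365,240). Next I'll close the fingers, turn 90° and go to the strap's outer side.

```bash
python3 -m jog '[[-1,2,0,-0.12],[-2,4,0,-0.24],[-3,6,0,-0.36],[-4.1,7.9,0,-0.48],[-4.1,7.9,0,-0.6],[-4.1,7.9,0,-0.72],[-4.1,7.9,0,-0.84],[-4.1,7.9,0,-0.96],[-4.1,7.9,0,-1.08],[-4.1,7.9,0,-1.2],[-4.1,7.9,0,-1.32],[-4.1,7.9,0,-1.44],[-4.1,7.9,0,-1.57],[-4.1,7.9,0,-1.57],[-4.1,7.9,0,-1.57],[-4.1,7.9,0,-1.57]]' 1 40; python3 -m jog '[[0,0,3,0],[0,0,6,0],[0,0,8,0],[0,0,9.5,0],[0,0,10.5,0],[0,0,10.9,0],[0,0,10.9,0]]'
```

```text
t: 15.32
eef_pos: [0.5618, 0.3132, 0.1881]
tool_rot: [-0.001, 0.051, 0.999, -0.0]
contact_force: [-0.1, 0.1, -0.6]
gripper_width: 0.0
grasp_force: 0.0
t: 15.9
eef_pos: [0.5618, 0.3133, 0.0791]
tool_rot: [-0.001, 0.049, 0.999, -0.0]
contact_force: [-0.2, -0.2, -0.9]
gripper_width: 0.005
grasp_force: 0.0
```

```bash
python3 -m jog '[[0.8,0,0,0],[1.5,0,0,0],[2,0,0,0],[2.5,0,0,0],[3,0,0,0],[3.5,0,0,0],[4,0,0,0],[4.5,0,0,0],[5,0,0,0],[5.5,0,0,0],[5.5,0,0,0]]'; python3 -m jog '[[0.5,0,0,0],[1,0,0,0],[1.5,0,0,0],[2,0,0,0],[2.4,0,0,0],[2.4,0,0,0]]'
```

```text
t: 16.82
eef_pos: [0.5057, 0.319, 0.0795]
tool_rot: [-0.001, 0.048, 0.999, -0.0]
contact_force: [-0.2, 0.1, -0.6]
gripper_width: -0.001
grasp_force: 0.0
t: 17.32
eef_pos: [0.4822, 0.3215, 0.0798]
tool_rot: [-0.001, 0.048, 0.999, -0.0]
contact_force: [0.3, -0.3, 0.2]
gripper_width: 0.002
grasp_force: 0.0
```

```bash
cat > chk.py <<'E'
from station import bot
import numpy as np
from h import *
c=bot.read_camera("wrist")
R=np.array([[.9952,.0976],[-.0976,.9952]])
P=cloud(c);V=np.concatenate([(P[...,:2]-[.4858,.357])@R,P[...,2:]],-1)
k=(c["depth"]>.03)&(abs(V[...,1]+.035)<.009)&(V[...,0]>-.06)&(V[...,0]<.06)&(V[...,2]>.03)&(V[...,2]<.13)
q=V[k]
for x in np.arange(-.05,.06,.005):
    s=q[(q[:,0]>=x)&(q[:,0]<x+.005)]
    if len(s):print(round(x*1000),len(s),np.percentile(s[:,2],[5,50,95]).round(3))
E
python3 chk.py
```

```text
-45 126 [0.076 0.077 0.079]
-40 230 [0.035 0.075 0.077]
-35 303 [0.034 0.072 0.073]
-30 143 [0.064 0.067 0.07 ]
-25 95 [0.062 0.081 0.082]
-20 537 [0.038 0.081 0.083]
-15 2319 [0.045 0.107 0.128]
-10 557 [0.044 0.106 0.128]
-5 241 [0.117 0.125 0.129]
0 256 [0.118 0.127 0.13 ]
5 186 [0.118 0.126 0.13 ]
10 24 [0.117 0.122 0.13 ]
```

The strap is swung over to about 0.6 rad, with its tip near x=-20, z=82. I'll centre over the thumb pad and press down gradually.

```bash
python3 -m jog '[[0.3,0,0.2,0],[0.6,0,0.4,0],[0.85,0,0.7,0],[0.85,0,1,0],[0.85,0,1.2,0],[0.85,0,1.2,0]]'; python3 -m jog '[[0,0,0.1,0],[0,0,0.2,0],[0,0,0.3,0],[0,0,0.3,0]]'
```

```text
t: 17.87
eef_pos: [0.4744, 0.3221, 0.0675]
tool_rot: [-0.001, 0.049, 0.999, -0.0]
contact_force: [-0.6, 0.2, 1.6]
gripper_width: 0.002
grasp_force: 0.4
t: 18.2
eef_pos: [0.4744, 0.3223, 0.0656]
tool_rot: [-0.001, 0.049, 0.999, -0.0]
contact_force: [-4.0, -0.3, 10.7]
gripper_width: 0.002
grasp_force: 5.1
```

```bash
python3 -m jog '[[0,0,0.1,0],[0,0,0.2,0],[0,0,0.2,0]]'
```

```text
t: 18.45
eef_pos: [0.4739, 0.3223, 0.063]
tool_rot: [-0.001, 0.049, 0.999, -0.0]
contact_force: [-4.3, -0.4, 7.0]
gripper_width: 0.004
grasp_force: 3.3
```

```bash
python3 -m jog '[[0,0,0.1,0],[0,0,0.2,0],[0,0,0.2,0]]'
```

```text
t: 18.7
eef_pos: [0.4748, 0.3222, 0.0607]
tool_rot: [-0.0, 0.049, 0.999, 0.0]
contact_force: [-2.3, 0.9, 1.5]
gripper_width: -0.002
grasp_force: 0.8
```

```bash
python3 -m jog '[[0,0,0.1,0],[0,0,0.2,0],[0,0,0.2,0]]'
```

```text
t: 18.95
eef_pos: [0.4748, 0.3223, 0.0593]
tool_rot: [-0.0, 0.049, 0.999, -0.0]
contact_force: [-4.0, -0.3, 7.9]
gripper_width: 0.004
grasp_force: 4.1
```

```bash
python3 -m jog '[[0,0,0.1,0],[0,0,0.2,0],[0,0,0.2,0],[0,0,0.2,0]]'
```

```text
t: 19.28
eef_pos: [0.4747, 0.3224, 0.0588]
tool_rot: [-0.0, 0.049, 0.999, 0.0]
contact_force: [-9.6, -3.6, 21.7]
gripper_width: 0.002
grasp_force: 11.1
```

On the buffer, so the strap is level and caught. I'll retract and check.

```bash
python3 -m jog '[[0,0,-0.5,0],[0,0,-1.5,0],[0,0,-3,0],[0,0,-5,0],[0,0,-8,0],[0,0,-11,0],[-3,0,-14,0],[-5,0,-14,0],[-5,0,-14,0],[-5,0,-14,0],[-5,0,-14,0]]'; python3 chk.py; python3 - <<'E'
from station import bot
import cv2,numpy as np
from h import *
R=np.array([[.9952,.0976],[-.0976,.9952]])
c=bot.read_camera("wrist")
px=c["pixels"].astype(int)
red=((px[...,0]>110)&(px[...,0]-px[...,1:].max(-1)>50)).astype(np.uint8)
n,l,s,ce=cv2.connectedComponentsWithStats(red)
for j in range(1,n):
    if s[j,4]>25:
        w=ray(c,*ce[j],.042);print(s[j],"vice",(R.T@(w[:2]-[.4858,.357])).round(4))
E
```

```text
t: 20.2
eef_pos: [0.524, 0.3169, 0.1961]
tool_rot: [-0.001, 0.049, 0.999, -0.0]
contact_force: [0.3, -0.4, 0.3]
gripper_width: 0.004
grasp_force: 0.0
-45 43 [0.076 0.077 0.079]
-40 104 [0.073 0.075 0.077]
-35 101 [0.071 0.072 0.073]
-30 106 [0.063 0.067 0.07 ]
-25 114 [0.059 0.06  0.063]
-20 132 [0.059 0.061 0.063]
-15 114 [0.058 0.062 0.063]
-10 111 [0.051 0.061 0.063]
-5 128 [0.058 0.06  0.065]
0 109 [0.057 0.06  0.066]
5 107 [0.058 0.059 0.06 ]
10 108 [0.045 0.059 0.061]
15 111 [0.045 0.059 0.06 ]
20 111 [0.05  0.059 0.06 ]
25 107 [0.058 0.059 0.06 ]
30 37 [0.056 0.057 0.059]
[151  67   9  11  58] vice [-0.0601 -0.1834]
[283 140  11   7  66] vice [ 0.002  -0.0686]
[445 140  10   6  56] vice [0.0012 0.0812]
[205 178   8  10  45] vice [ 0.0395 -0.1457]
[129 315   9   9  54] vice [ 0.192 -0.243]
```

The strap is level at z≈60 mm under the catch, and the column has not moved away from the fork. Handing in.

```bash
python3 -c "
from station import bot
print(bot.hand_in())"
```

```text
the job is handed in; nothing more can be done
None
```

The job is handed in, but no verdict came back. By my last readings, the long column lies in both V-blocks with its nut at the fork (wrist force when pushed 7–9.5 N), and the strap is level under its catch with the arm clear.

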